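# Lock the stop screw of the frame jig

### The job

Lock the stop screw of the frame jig without letting the screw turn along: lay the wide-jawed fork spanner down over the screw's flat upright head, with its handle between the two pins of the bracket, and let go of it. Then swing the locknut's lever clockwise, seen from above, until the nut is tight, and leave the spanner in place.

Things in the scene. Friction and masses are not known exactly. Their poses are not given: they have to be found in the camera images.
- fork_mid (a point): Loose flat steel fork spanner, 230 long, 20 thick, 0.4 kg; handle 24 wide. Point: on the handle near the balance point, half-way up; grip here. x points to the jaw, z up. Jaw: slot 20 wide between 10 mm prongs; slot back 45, prong tips 130 ahead of the point, tail 100 behind. Seated, the screw axis is 90 ahead. The spanner beside it with a 16 mm handle and 6 mm slot does not fit.
- screw_head (a point): Upright stop screw on the grey bracket. Point: on its axis, on top of its collar (48 across), 62 mm above the bench; the seated spanner's underside lies on it. Above it the flat head: 12 thick along x, 64 wide along y, 34 high (top 10 mm only 5 thick). z up. At the start the bracket's axes are the same. Seated, the spanner's jaw points to +y, its handle to the gate at -y.
- gate (a point): Middle between the bracket's two upright steel pins (14 mm in diameter, 42 high, 40 mm clear between them along x), on the rest they stand on, whose top is level with the collar's top; 150 mm from the screw's axis. Axes as the bracket's. The spanner's handle lies on the rest between the pins, which keep it from turning.
- screw (a joint): Angle of the stop screw in the bracket, rad: 0 at the start, growing clockwise seen from above. It turns more easily than the nut does on its thread, so unless held it goes along with the nut. The seated spanner has play: the screw may turn about 0.2 rad before it is stopped.
- lever_post (a point): Dark steel upright post at the end of the locknut's lever: 18 mm in diameter, from 36 to 106 mm above the bench, 110 mm from the screw's axis, on the side away from the gate. Point: on its centre line, 90 mm above the bench. It travels on a circle about the screw's axis; with the screw held it takes about 4 N. The lever bar (14 thick, at 43 mm) and the nut lie lower than the collar's top.
- locknut (a joint): Angle of the locknut relative to the screw, rad: 0 slack, growing clockwise seen from above, tight at the hard stop of 1.2. It stays where it is left. At 0 the post stands 130 degrees anticlockwise (from above) from the x axis of screw_head, at 1.2 about 61 degrees.
Things that resemble listed ones, but are neither listed nor needed, are in the scene too. What is shaped like the part that bears fork_mid but black is not meant.

How it is judged:
By the outcome, as a careful person would: the job done as asked, in the order asked, and still so for the second after the job is handed in, with the robot touching nothing.
It also fails if it takes over 58 s, if anything falls off the work surface, if the arm or the gripper's body presses on something with over 40 N, if the wrist force passes 120 N, or if a joint passes its speed limit or range.

### The arm

A 6-joint arm with a two-finger parallel gripper is mounted at the origin on the work surface. World frame = base frame: x ahead of the robot, y to its left, z up, the work surface at z = 0. Lengths are in mm, angles in rad, forces in N, time in s.
With the tool pointing down it reaches from about 350 to 975 mm from the base axis. Payload 7.1 kg.
Tool frame: the origin (TCP) lies midway between the tips of the shut fingers; the grasp point (between the pads) lies 19 mm behind it (ctrl.hold_point_z is the distance from the TCP to the grasp point, in mm); x points along the fingers, y is the direction in which the jaws open and shut, and the axes are right-handed (so a half turn about x gives the same grasp; the last joint's range is limited). The gripper opens to 88 mm and grips with 3 to 60 N. Pads are 20 mm wide; open, the fingers measure 115 mm over their backs; the gripper's body (75 mm by 178 mm) begins 61 mm behind the grasp point.
Start: joints at [-1.33, 0.423, 1.63, -0, 1.089, -0.019], TCP at [160.573, -604.004, 222.675] pointing down, gripper open.
Joint ranges: [-3, 3], [-0.9, 2.11], [0.09, 2.58], [-1.31, 4.45], [0.11, 2.69], [-2.54, 2.54]. Speed limits (rad/s): [2.39, 2.39, 3.01, 3.14, 3.14, 3.14].

### API

Orientations are given as a rotation vector (axis times angle).
In Python, from workcell import ctrl, get_image, calibration gives the robot as it stands.
- The arm moves only by the tool move_arm, never from a script. Its argument "rows" is a list of rows, each a list of 5 numbers: the shift along the world's x, y, z in mm, then the turn about the world's z in rad, then the closure, from -1 (fully open) to 1 (shut). In form: [[tx, ty, tz, roll, jaw], ...]. A call has 1 to 12 rows; each row is the pose to reach, as a shift and turn from the pose measured when the call began; what a row does not reach only later rows make up. A row lasts 1/8 s, in which the tool goes at most 62.5 mm and 10.7 degrees, less where a joint would pass 70% of its speed; a pose out of reach is approached as far as the arm can. A call with a gripper value outside its range is refused whole. The fingers move at their own pace and stop on an object; the grip force is fixed at half the most. Time passes only in rows, so rows that repeat a pose let the fingers close. It gives the time, the measured TCP pose, the force and the opening at its end, in the units of the state.
- ctrl.get_obs(): the state, without advancing time (a new reading comes with each control period).
- get_image(name): name is "scene" or "top" or "wrist"; returns the picture (480x640x3 uint8, blue, green, red); there is no depth.
- calibration(name): a dict with "fx", "fy", "cx", "cy" (pixels), "D" ([k1, k2, p1, p2, k3] as OpenCV has them; the pictures are not rectified), "view" (4x4, takes a point from world to camera coordinates); the wrist camera has in their place "T_tool_cam" (4x4, takes a point from camera to tool coordinates, whose origin is the TCP and whose axes are the tool frame's). Camera axes: x right, y up, looking along -z (the intrinsics and any distortion apply to the point x, -y, -z); pixel columns grow to the right and rows downward; lengths in mm; the calibration is good to about 2 mm. A picture is of the moment at which its call begins: read the wrist's pose just before it. calibration takes no time and is no camera call.
- ctrl.close_job(): hands the job in, once; it reports no verdict.
The state is a dict: "t": time; "qpos": joint angles; "qvel": joint speeds; "joint_torque": joint torques, N m; "ee_pos": TCP position; "orientation": TCP orientation; "ft_force": force on the tool from outside, world axes, zero at the start; "moment": the same for the moment, N m; "width": finger opening in mm.
Only numpy, scipy, OpenCV 4.12 (cv2) and the standard library are available. Lean on these libraries where they do the work, as an engineer would, in place of code of your own. Each camera call takes 0.05 s, during which the arm holds its last target.

## Working session

There is one attempt and no reset: what is moved stays moved. The work goes in short steps, Python scripts to look and compute and a tool call to move; the robot and the scene stay as the last step left them, time stands still between calls to the robot, and variables do not carry over. Pictures are saved under pics/ and viewed, and the job is handed in when it is done.

Besides the shell and the picture viewer there is one more tool, called after ">>>" by a JSON object that holds its "api" and its "payload". move_arm: Moves the arm, as the interface text tells. Its arguments: {"type":"object","properties":{"rows":{"type":"array"}},"required":["rows"]}

```bash
ls; mkdir -p pics; cat > h.py <<'E'
import numpy as np, cv2
from workcell import ctrl, get_image, calibration
from scipy.spatial.transform import Rotation as R
def cam(name, obs=None):
    c=calibration(name)
    K=np.array([[c['fx'],0,c['cx']],[0,c['fy'],c['cy']],[0,0,1.]]);D=np.array(c['D'],float)
    if 'view' in c: V=np.array(c['view'],float)
    else:
        o=obs; T=np.eye(4);T[:3,:3]=R.from_rotvec(o['orientation']).as_matrix();T[:3,3]=o['ee_pos']
        V=np.linalg.inv(T@np.array(c['T_tool_cam'],float))
    return K,D,V
def ray(C,px):
    K,D,V=C
    u=cv2.undistortPoints(np.array(px,float).reshape(-1,1,2),K,D).reshape(-1,2)
    d=np.c_[u[:,0],-u[:,1],-np.ones(len(u))]
    Vi=np.linalg.inv(V)
    return Vi[:3,3], d@Vi[:3,:3].T
def onz(C,px,z):
    o,d=ray(C,px); z=np.asarray(z,float)
    return o+d*((z-o[2])/d[:,2])[:,None]
def proj(C,P):
    K,D,V=C
    P=np.array(P,float).reshape(-1,3); p=P@V[:3,:3].T+V[:3,3]
    p=p*[1,-1,-1]
    return cv2.projectPoints(p,np.zeros(3),np.zeros(3),K,D)[0].reshape(-1,2)
E
python3 - <<'E'
from h import *
o=ctrl.get_obs();print(o)
for n in ['scene','top','wrist']:
    cv2.imwrite(f'pics/{n}0.png',get_image(n))
E
```

```text
pics
{'t': 0.0, 'qpos': array([-1.33001774e+00,  4.23828862e-01,  1.63068609e+00,  6.20740711e-06,
        1.08861489e+00, -1.90230151e-02]), 'qvel': array([-1.70437411e-04,  1.90503392e-05, -8.66498016e-04, -9.96079104e-04,
        9.36154416e-05,  3.93200509e-04]), 'joint_torque': array([-2.24494477e-03, -5.44632697e+01, -2.73663890e+01,  6.42984384e-02,
        2.26692046e-02, -1.21763869e-04]), 'ee_pos': array([ 160.43437295, -603.47759146,  221.9107201 ]), 'orientation': array([ 2.08334484,  0.27378597, -2.08369076]), 'ft_force': array([-0.00979182,  0.53336739,  0.1114273 ]), 'moment': array([ 0.01540337, -0.05533242,  0.00292819]), 'width': 87.83283587111517}
```

View pics/scene0.png

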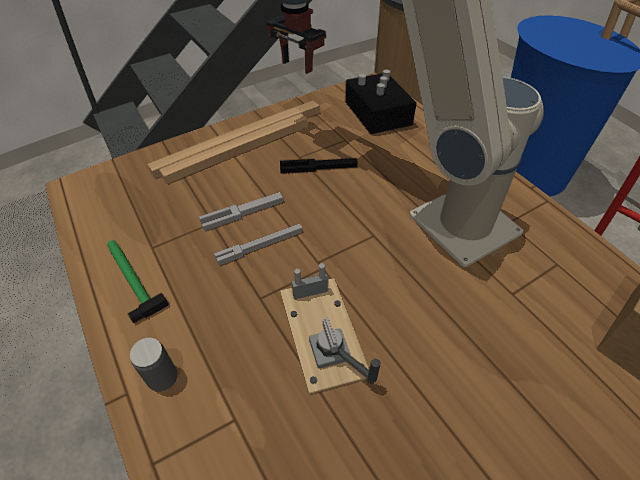

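View pics/top0.png

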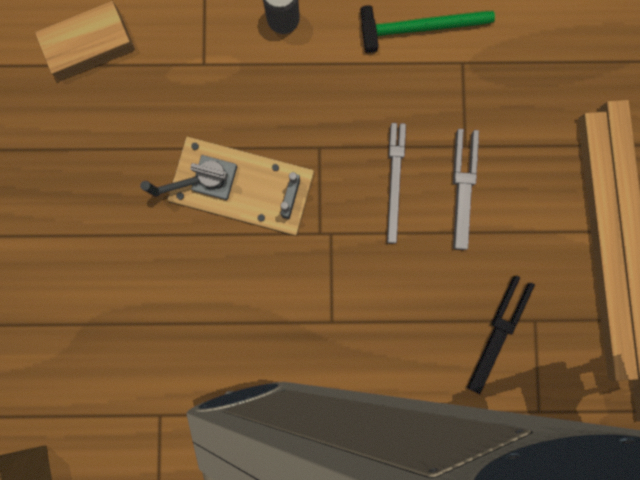

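View pics/wrist0.png

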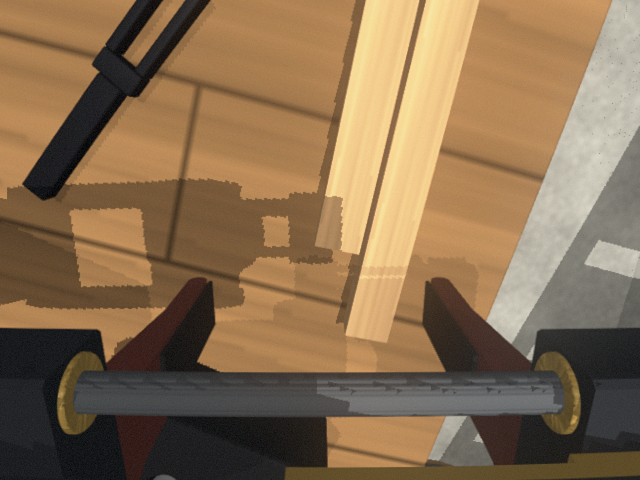

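The top view shows the wide fork at about (463,190), with its jaw toward the top of the image, and the narrow decoy at (396,185). The bracket is at about (240,185), with the screw at (210,175), the pins at (293,178) and (285,208), and the lever post at (148,187). I'll measure these next.

```bash
python3 - <<'E'
from h import *
T=cam('top');S=cam('scene')
for n,C in (('top',T),('scene',S)):
    print(n,'cam pos',np.linalg.inv(C[2])[:3,3].round())
for n,px,z in [('tail',(461,248),20),('slot/collar',(466,178),20),('tips',(467.5,130),20),('screw top',(209,170),96),('pinA',(293,178),104),('pinB',(285,207),104),('post',(148,187),106)]:
    print(n,onz(T,[px],z).round(1))
img=cv2.imread('pics/top0.png'); 
cv2.imwrite('pics/t1.png',cv2.resize(img[110:260,370:500],None,fx=5,fy=4.0*1,interpolation=cv2.INTER_CUBIC))
cv2.imwrite('pics/t2.png',cv2.resize(img[125:245,130:330],None,fx=4,fy=4,interpolation=cv2.INTER_CUBIC))
img=cv2.imread('pics/scene0.png'); 
cv2.imwrite('pics/s1.png',cv2.resize(img[180:270,190:310],None,fx=6,fy=6,interpolation=cv2.INTER_CUBIC))
cv2.imwrite('pics/s2.png',cv2.resize(img[255:400,270:400],None,fx=4,fy=4,interpolation=cv2.INTER_CUBIC))
E
```

```text
top cam pos [ 294.  -74. 1099.]
scene cam pos [754. 490. 841.]
tail [[ 369.4 -338.6   20. ]]
slot/collar [[ 502.6 -352.4   20. ]]
tips [[ 595.7 -358.4   20. ]]
screw top [[506.4 120.9  96. ]]
pinA [[489.1 -27.7 104. ]]
pinB [[438.  -13.5 104. ]]
post [[475.2 225.  106. ]]
```

View pics/t1.png

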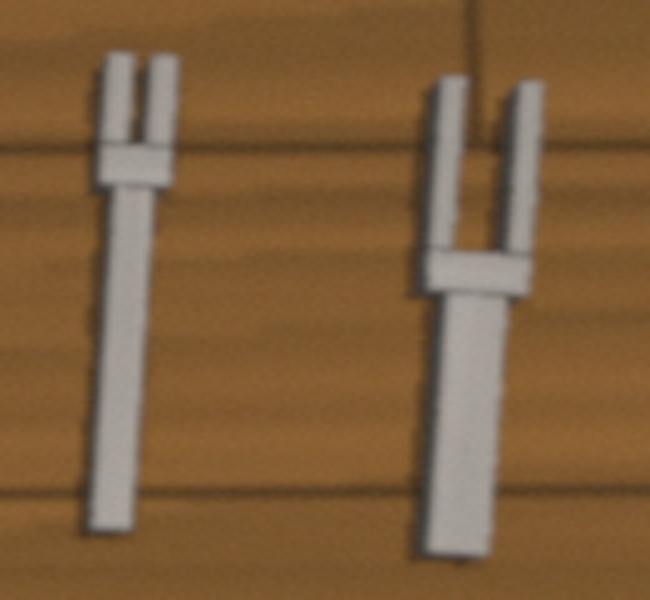

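View pics/t2.png

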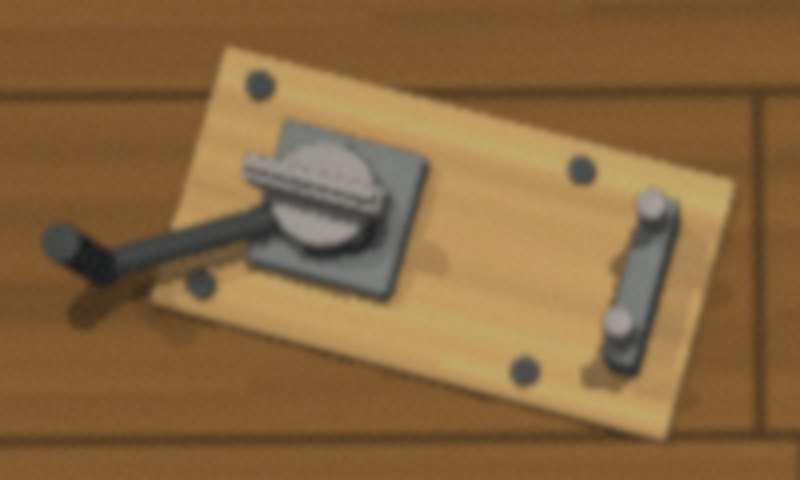

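View pics/s1.png

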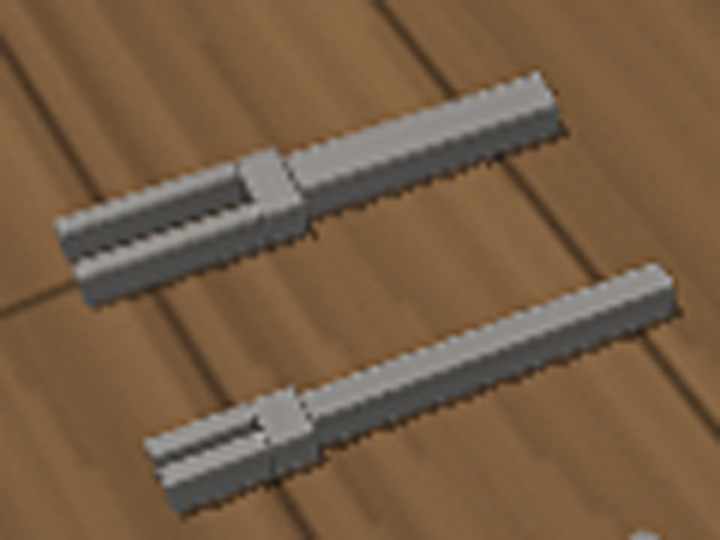

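View pics/s2.png

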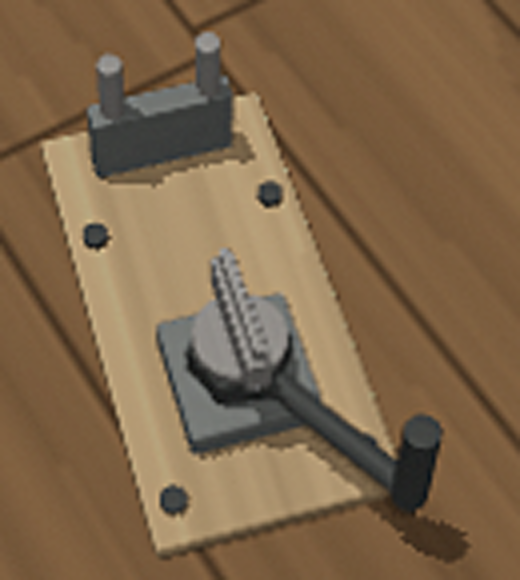

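```bash
python3 - <<'E'
from h import *
T=cam('top');S=cam('scene')
o=ctrl.get_obs()
print('tool axes (cols)\n',R.from_rotvec(o['orientation']).as_matrix().round(3))
for n,px,z in [('tail',(461.4,248.2),20),('tips',(468,129.3),20),('collar',(210.5,174.3),62),('pinA',(293.5,176),104),('pinB',(285,205.7),104),('post',(145.5,185.7),106)]:
    print(n,onz(T,[px],z).round(1))
a=lambda x,y:(270+x/4,255+y/4)
for n,px,z in [('tail',(190+548/6,180+87/6),20),('tips',(190+75/6,180+247/6),20),('collar',a(241,347),62),('pinA',a(109,65),104),('pinB',a(207,42),104),('post',a(423,431),106)]:
    print('S',n,onz(S,[px],z).round(1))
E
```

```text
tool axes (cols)
 [[-0.     0.257 -0.966]
 [ 0.001 -0.966 -0.257]
 [-1.    -0.001 -0.   ]]
tail [[ 369.  -339.3   20. ]]
tips [[ 597.1 -359.4   20. ]]
collar [[505.6 124.7  62. ]]
pinA [[492.7 -28.6 104. ]]
pinB [[440.3 -13.5 104. ]]
post [[477.5 229.4 106. ]]
S tail [[ 370.3 -336.1   20. ]]
S tips [[ 594.3 -355.4   20. ]]
S collar [[512.  134.1  62. ]]
S pinA [[494.7 -23.4 104. ]]
S pinB [[442.8  -9.5 104. ]]
S post [[479.  233.4 106. ]]
```

>>> {"api": "move_arm", "payload": {"rows": [[40, 32, 0, -0.05, -1], [80, 66, 0, -0.1, -1], [120, 100, 0, -0.15, -1], [160, 133, 0, -0.2, -1], [200, 166, 0, -0.25, -1], [240, 200, 0, -0.3, -1], [280, 233, 0, -0.347, -1], [308.5, 256.5, 0, -0.347, -1], [308.5, 256.5, 0, -0.347, -1], [308.5, 256.5, 0, -0.347, -1]]}}

```text
t: 1.4
ee_pos: [468.4, -347.3, 221.8]
orientation: [-2.176, 0.093, 2.177]
ft_force: [-0.9, -1.1, 0.2]
width: 87.7
```

```bash
python3 - <<'E'
from h import *
o=ctrl.get_obs();I=get_image('wrist');cv2.imwrite('pics/w1.png',I)
np.save('o1.npy',o,allow_pickle=True)
print(o['ee_pos'],o['t']);print(np.array(calibration('wrist')['T_tool_cam']).round(3))
C=cam('wrist',o)
print(proj(C,[[369,-338,20],[469,-347,20],[596,-358,20]]))
E
```

```text
[ 468.42675339 -347.25073406  221.80391459] 1.4
[[  -0.       0.273   -0.962 -162.201]
 [   1.       0.      -0.      -0.631]
 [   0.      -0.962   -0.273  -73.568]
 [   0.       0.       0.       1.   ]]
[[318.77929578 307.79265232]
 [319.09145167 202.87935967]
 [319.0155709   46.595135  ]]
```

View pics/w1.png

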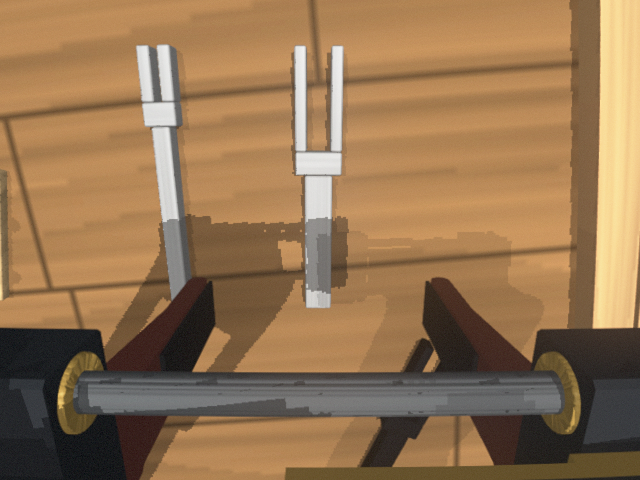

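The wrist view confirms the alignment: the tail is at (318,307), the tips are centred at (319,46), and both are where I predicted. The narrow spanner is well clear to the left. I'll descend and grip.

>>> {"api": "move_arm", "payload": {"rows": [[0.5, 0, -50, 0, -1], [0.5, 0, -100, 0, -1], [0.5, 0, -150, 0, -1], [0.5, 0, -190, 0, -1], [0.5, 0, -205, 0, -1], [0.5, 0, -216, 0, -1], [0.5, 0, -216, 0, -1], [0.5, 0, -216, 0, -1]]}}

```text
t: 2.45
ee_pos: [469.4, -348.3, 7.2]
orientation: [-2.178, 0.096, 2.175]
ft_force: [-0.3, -0.3, 1.5]
width: 87.7
```

>>> {"api": "move_arm", "payload": {"rows": [[0, 0, 0, 0, 0], [0, 0, 0, 0, 1], [0, 0, 0, 0, 1], [0, 0, 0, 0, 1], [0, 0, 0, 0, 1], [0, 0, 0, 0, 1], [0, 0, 0, 0, 1], [0, 0, 0, 0, 1]]}}

```text
t: 3.45
ee_pos: [469.3, -348.0, 7.1]
orientation: [-2.177, 0.095, 2.175]
ft_force: [0.6, 1.9, 0.5]
width: 23.9
```

>>> {"api": "move_arm", "payload": {"rows": [[0, 0, 20, 0, 1], [0, 0, 60, 0, 1], [0, 0, 110, 0, 1], [0, 0, 160, 0, 1], [0, 0, 200, 0, 1], [0, 0, 223, 0, 1], [0, 0, 223, 0, 1]]}}

```text
t: 4.32
ee_pos: [470.0, -348.6, 232.8]
orientation: [-2.183, 0.098, 2.173]
ft_force: [-0.3, -0.4, -4.9]
width: 23.9
```

>>> {"api": "move_arm", "payload": {"rows": [[8, 34, 0, 0.139, 1], [16, 68, 0, 0.278, 1], [25, 102, 0, 0.417, 1], [34, 136, 0, 0.556, 1], [42, 170, 0, 0.695, 1], [50, 204, 0, 0.834, 1], [59, 238, 0, 0.973, 1], [68, 272, 0, 1.112, 1], [76, 306, 0, 1.251, 1], [84, 339, 0, 1.389, 1], [84, 339, 0, 1.389, 1], [84, 339, 0, 1.389, 1]]}}

```text
t: 5.82
ee_pos: [553.1, -9.9, 231.9]
orientation: [1.409, 1.071, -1.403]
ft_force: [-0.0, 0.0, -4.0]
width: 23.8
```

```bash
python3 - <<'E'
from h import *
o=ctrl.get_obs();I=get_image('wrist');cv2.imwrite('pics/w2.png',I)
np.save('o2.npy',o,allow_pickle=True)
print(o['ee_pos'],o['t'],o['width'],o['qpos'])
print(R.from_rotvec(o['orientation']).as_matrix().round(3))
E
```

```text
[553.10737634  -9.91647512 231.86498735] 5.825 23.847427807297965 [-0.04150861  0.30665642  1.78291263  0.00425805  1.0507917   0.2269291 ]
[[ 0.001  0.964 -0.267]
 [ 0.004 -0.267 -0.964]
 [-1.     0.    -0.004]]
```

View pics/w2.png

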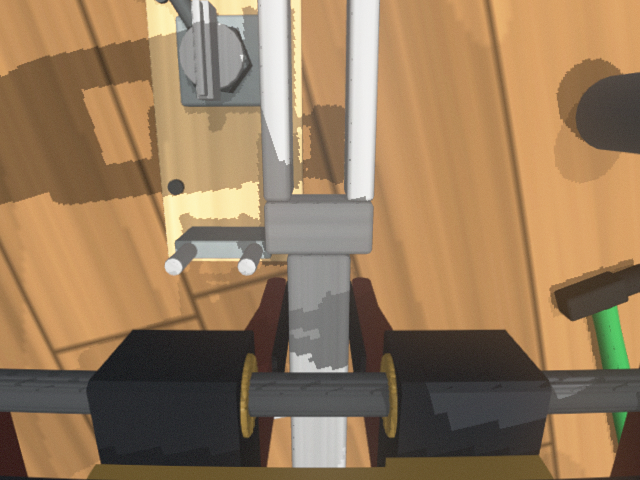

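The wrist view shows the fork held straight. The pin tops are at about (174,267) and (247,267), and the collar and head are at about (210,60). I'll zoom in and measure.

```bash
python3 - <<'E'
from h import *
I=cv2.imread('pics/w2.png')
cv2.imwrite('pics/w2a.png',cv2.resize(I[0:120,140:300],None,fx=5,fy=5,interpolation=cv2.INTER_CUBIC))
cv2.imwrite('pics/w2b.png',cv2.resize(I[215:290,150:280],None,fx=6,fy=6,interpolation=cv2.INTER_CUBIC))
E
```

```text
(no output)
```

View pics/w2a.png

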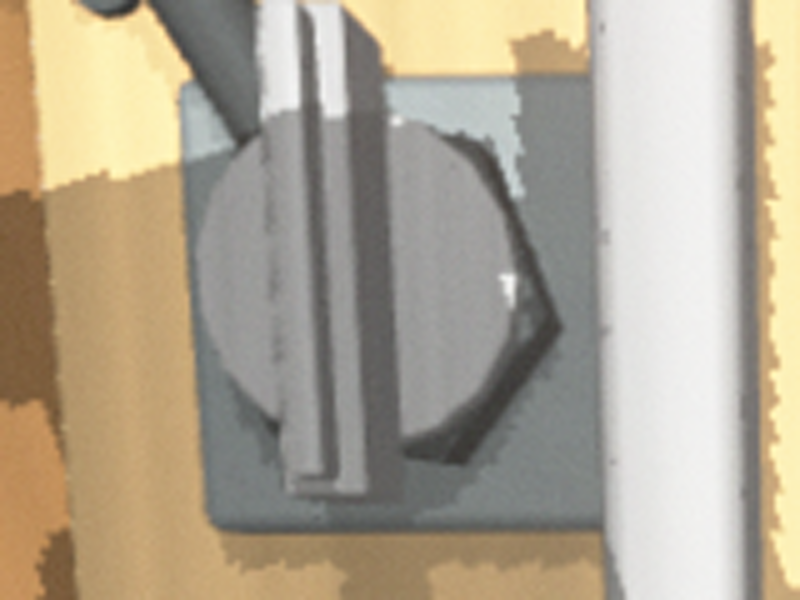

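View pics/w2b.png

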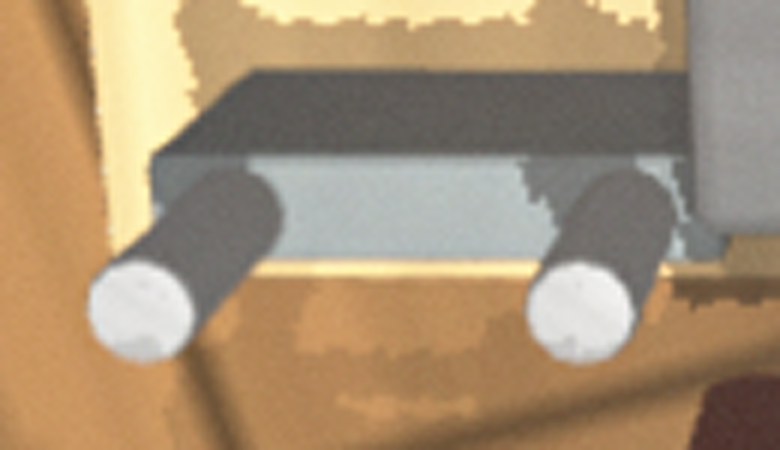

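```bash
python3 - <<'E'
from h import *
o=np.load('o2.npy',allow_pickle=True).item();C=cam('wrist',o)
p=onz(C,[(173.5,266.8),(247,266.8)],104);g=p.mean(0);d=p[1]-p[0]
print('pins',p.round(1),np.linalg.norm(d),'ang x',np.degrees(np.arctan2(d[1],d[0])))
c=onz(C,[(211.5,56.6)],62)[0]
f=lambda x,y:(140+x/5,y/5)
cap=onz(C,[f(281,5),f(306,475)],96)
e=cap[1]-cap[0]; print('cap',cap.round(1),np.degrees(np.arctan2(-e[1],-e[0])))
edges=onz(C,[f(262,10),f(290,490),f(300,5),f(325,475)],96);print(edges.round(1))
print('collar',c,'gate',g,'dir',np.degrees(np.arctan2(*(c-g)[1::-1])),np.linalg.norm((c-g)[:2]))
# fork own: neck edges, handle in tool coordinates
ex=R.from_rotvec(o['orientation']).as_matrix()
T=o['ee_pos']
# fork top plane: z = TCP z + 13
for q in [(266,203),(371,203),(291,300),(349,300),(261,100),(378,100),(289,258),(350,258)]:
    P=onz(C,[q],T[2]+13)[0]-T; print(q,'lat',(P@ex[:,1]).round(1),'fwd',(-P@ex[:,2]).round(1))
E
```

```text
pins [[441.6  -9.9 104. ]
 [493.7 -24.3 104. ]] 54.04407722224022 ang x -15.41362228253865
cap [[515.7 154.8  96. ]
 [499.7  98.6  96. ]] 74.10158236351766
[[513.1 154.9  96. ]
 [496.9  97.3  96. ]
 [518.1 154.1  96. ]
 [502.2  97.9  96. ]]
collar [507.77816873 126.36950167  62.        ] gate [467.68217112 -17.12195047 104.        ] dir 74.38797523785811 148.9882071258797
(266, 203) lat -20.1 fwd 45.2
(371, 203) lat 17.7 fwd 45.1
(291, 300) lat -11.8 fwd 7.3
(349, 300) lat 10.5 fwd 7.3
(261, 100) lat -20.7 fwd 80.6
(378, 100) lat 18.9 fwd 80.6
(289, 258) lat -12.2 fwd 24.3
(350, 258) lat 10.5 fwd 24.3
```

>>> {"api": "move_arm", "payload": {"rows": [[-25, 17, 0, 0, 1], [-50, 35, 0, 0, 1], [-69, 49.6, 0, 0, 1], [-69, 49.6, -40, 0, 1], [-69, 49.6, -80, 0, 1], [-69, 49.6, -107, 0, 1], [-69, 49.6, -107, 0, 1], [-69, 49.6, -107, 0, 1]]}}

```text
t: 6.88
ee_pos: [485.0, 39.2, 126.0]
orientation: [1.411, 1.069, -1.402]
ft_force: [1.2, 0.0, -4.8]
width: 24.1
```

```bash
python3 - <<'E'
from h import *
o=ctrl.get_obs();I=get_image('wrist');cv2.imwrite('pics/w3.png',I)
I2=get_image('scene');cv2.imwrite('pics/s3.png',cv2.resize(I2[230:420,240:430],None,fx=4,fy=3,interpolation=cv2.INTER_CUBIC))
np.save('o3.npy',o,allow_pickle=True)
print(o['ee_pos'],o['t'],o['width'],R.from_rotvec(o['orientation']).as_matrix().round(4))
E
```

```text
[485.03407435  39.19433884 126.02646526] 6.875 24.106438174732162 [[ 0.0033  0.9633 -0.2683]
 [ 0.0037 -0.2683 -0.9633]
 [-1.      0.0022 -0.0045]]
```

View pics/w3.png

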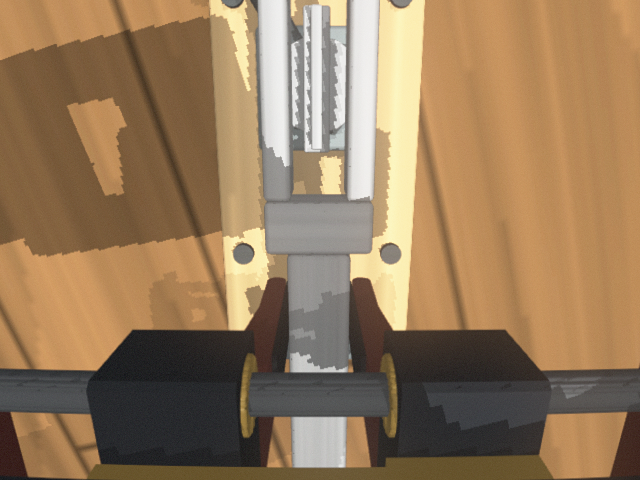

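View pics/s3.png

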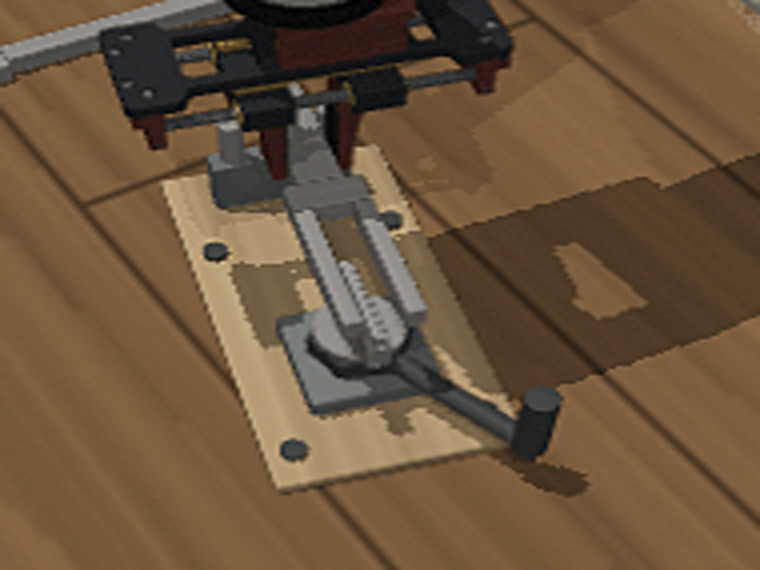

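The head cap is centred at about column 316, between prongs centred at 319.5. That is about 1 mm off, so I'll correct it while descending.

>>> {"api": "move_arm", "payload": {"rows": [[-1, 0.5, 0, 0, 1], [-1, 0.5, -12, 0, 1], [-1, 0.5, -24, 0, 1], [-1, 0.5, -36, 0, 1], [-1, 0.5, -42, 0, 1], [-1, 0.5, -42, 0, 1]]}}

```text
t: 7.72
ee_pos: [483.9, 39.7, 83.7]
orientation: [1.411, 1.07, -1.403]
ft_force: [0.8, -0.7, -3.9]
width: 23.8
```

```bash
python3 - <<'E'
from h import *
o=ctrl.get_obs();I=get_image('wrist');cv2.imwrite('pics/w4.png',I)
print(o['ee_pos'],o['t'],o['width'],o['ft_force'],o['moment'])
E
```

```text
[483.87293674  39.7388082   83.66193271] 7.725 23.77775496381014 [ 0.80143738 -0.67486008 -3.86598262] [-0.04193246  0.01392215  0.0035925 ]
```

View pics/w4.png

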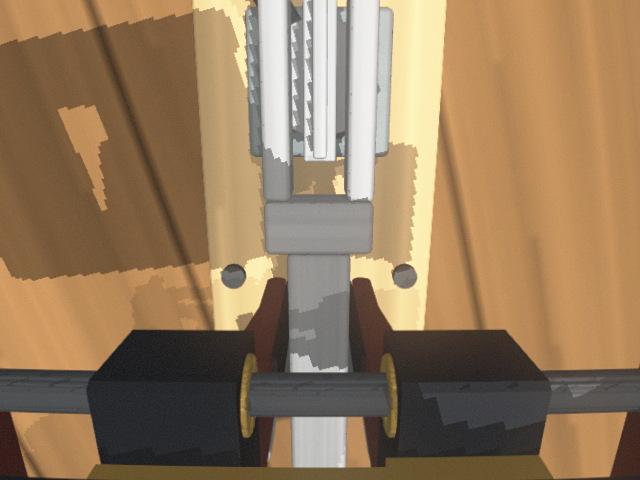

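The head is centred at about column 320, inside the slot from 291 to 347. I'll lower to the collar.

>>> {"api": "move_arm", "payload": {"rows": [[0, 0, -5, 0, 1], [0, 0, -9, 0, 1], [0, 0, -12, 0, 1], [0, 0, -14, 0, 1], [0, 0, -14, 0, 1]]}}

```text
t: 8.4
ee_pos: [484.1, 39.8, 70.0]
orientation: [1.411, 1.069, -1.402]
ft_force: [-0.2, -0.6, -3.4]
width: 23.5
```

>>> {"api": "move_arm", "payload": {"rows": [[0, 0, -1, 0, 1], [0, 0, -2, 0, 1], [0, 0, -2, 0, 1]]}}

```text
t: 8.78
ee_pos: [484.3, 39.8, 69.0]
orientation: [1.411, 1.069, -1.402]
ft_force: [-3.3, -1.3, 9.6]
width: 23.8
```

Contact came at z=69, as expected. I'll release the spanner and rise.

>>> {"api": "move_arm", "payload": {"rows": [[0, 0, 0.5, 0, 0.2], [0, 0, 0.5, 0, -0.2], [0, 0, 0.5, 0, -0.2], [0, 0, 0.5, 0, -0.2], [0, 0, 20, 0, -0.2], [0, 0, 60, 0, -0.2], [0, 0, 110, 0, -0.2], [0, 0, 150, 0, -0.2], [0, 0, 150, 0, -0.2]]}}

```text
t: 9.9
ee_pos: [486.4, 39.9, 221.9]
orientation: [1.415, 1.065, -1.396]
ft_force: [-0.0, 0.1, 0.3]
width: 52.6
```

```bash
python3 - <<'E'
from h import *
o=ctrl.get_obs();I=get_image('wrist');cv2.imwrite('pics/w5.png',I)
I2=get_image('scene');cv2.imwrite('pics/s5.png',cv2.resize(I2[230:420,240:430],None,fx=4,fy=3,interpolation=cv2.INTER_CUBIC))
np.save('o5.npy',o,allow_pickle=True)
print(o['ee_pos'],o['t'],o['width'],o['ft_force'])
E
```

```text
[486.35920532  39.90351117 221.94985438] 9.9 52.61595999952078 [-0.04262967  0.12044391  0.28445359]
```

View pics/w5.png

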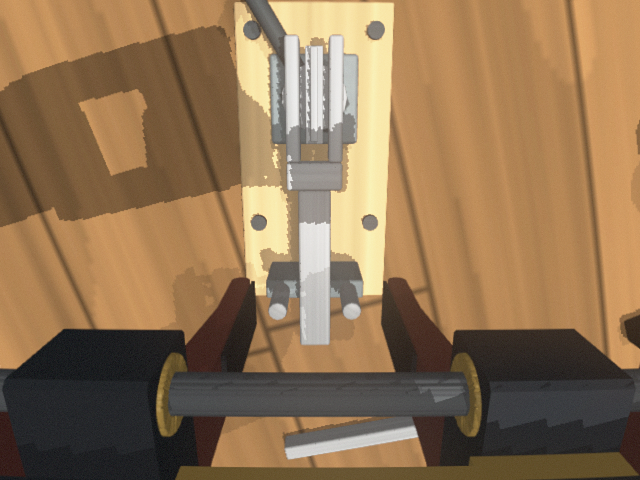

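View pics/s5.png

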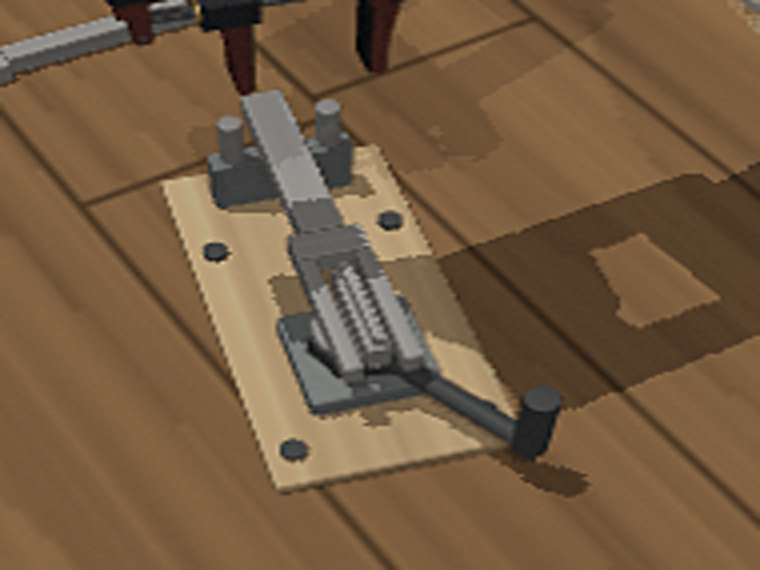

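The spanner is seated over the head and the handle lies between the pins. I'll go above the lever post next.

>>> {"api": "move_arm", "payload": {"rows": [[-2, 38, 0, 0.11, -0.2], [-4, 76, 0, 0.22, -0.2], [-6, 115, 0, 0.33, -0.2], [-8, 153, 0, 0.44, -0.2], [-8, 191, 0, 0.55, -0.2], [-8, 191, 0, 0.55, -0.2], [-8, 191, 0, 0.55, -0.2]]}}

```text
t: 10.88
ee_pos: [475.1, 230.0, 217.2]
orientation: [1.005, 1.331, -1.001]
ft_force: [0.9, 0.3, -0.0]
width: 52.3
```

```bash
python3 - <<'E'
from h import *
o=ctrl.get_obs();I=get_image('wrist');cv2.imwrite('pics/w6.png',I)
np.save('o6.npy',o,allow_pickle=True)
print(o['ee_pos'],o['t'],o['width'],o['qpos'],R.from_rotvec(o['orientation']).as_matrix()[:,1])
print(proj(cam('wrist',o),[[478,231,106],[507.7,126.5,62]]))
E
```

```text
[475.12580513 229.98503857 217.23155265] 10.875 52.33131484765581 [0.42593792 0.28783132 1.84900671 0.00469279 1.00430235 0.14559747] [ 9.61654754e-01  2.74262861e-01 -1.32104655e-04]
[[324.41927407 234.03035205]
 [323.17449547 344.60623969]]
```

View pics/w6.png

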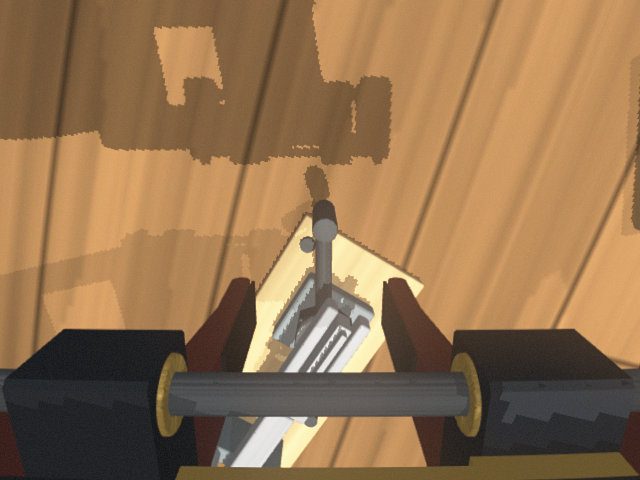

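The post top is at (325,230), against a prediction of (324,234). I'll descend around the post and narrow the jaws.

>>> {"api": "move_arm", "payload": {"rows": [[3.5, 2, -30, 0, -0.2], [3.5, 2, -70, 0, -0.2], [3.5, 2, -110, 0, -0.2], [3.5, 2, -140, 0, -0.2], [3.5, 2, -145, 0, -0.2], [3.5, 2, -145, 0, 0.1], [3.5, 2, -145, 0, 0.35], [3.5, 2, -145, 0, 0.35], [3.5, 2, -145, 0, 0.35]]}}

```text
t: 12.05
ee_pos: [479.3, 231.9, 73.3]
orientation: [1.006, 1.33, -1.0]
ft_force: [0.2, -0.9, -1.0]
width: 28.9
```

```bash
cat > arc.py <<'E'
from h import *
import sys
o=ctrl.get_obs();p=np.array(o['ee_pos']);y=R.from_rotvec(o['orientation']).as_matrix()[:,1]
c=np.array([507.7,126.5]);v=p[:2]-c
ph=np.degrees(np.arctan2(v[1],v[0]));yaw=np.degrees(np.arctan2(y[1],y[0]))
print('t',o['t'],'phi',ph.round(1),'r',np.linalg.norm(v).round(1),'yaw',yaw.round(1),'F',o['ft_force'].round(1),'w',round(o['width'],1),'z',p[2].round(1))
step=float(sys.argv[1]);n=int(sys.argv[2])
for k in range(1,n+1):
    a=np.radians(ph-step*k); q=c+109*np.array([np.cos(a),np.sin(a)])-p[:2]
    print(q.round(1), round(np.radians(ph-step*k-90-yaw),3))
E
python3 arc.py 5 10
```

```text
t 12.05 phi 105.1 r 109.2 yaw 15.9 F [ 0.2 -0.9 -1. ] w 28.9 z 73.3
[9.3 1.9] -0.101
[18.8  3.1] -0.188
[28.3  3.6] -0.276
[37.8  3.2] -0.363
[47.2  2. ] -0.45
[56.5 -0.1] -0.537
[65.5 -2.9] -0.625
[74.3 -6.6] -0.712
[ 82.8 -10.9] -0.799
[ 90.8 -16. ] -0.886
```

>>> {"api": "move_arm", "payload": {"rows": [[9.3, 1.9, 0, -0.1, 0.35], [18.8, 3.1, 0, -0.19, 0.35], [28.3, 3.6, 0, -0.275, 0.35], [37.8, 3.2, 0, -0.36, 0.35], [47.2, 2, 0, -0.45, 0.35], [56.5, 0, 0, -0.54, 0.35], [65.5, -2.9, 0, -0.625, 0.35], [74.3, -6.6, 0, -0.71, 0.35], [74.3, -6.6, 0, -0.71, 0.35]]}}

```text
t: 13.18
ee_pos: [553.8, 225.4, 73.4]
orientation: [1.525, 0.974, -1.516]
ft_force: [0.2, 0.1, -0.1]
width: 28.6
```

```bash
python3 arc.py 4 9; python3 - <<'E'
from h import *
I2=get_image('scene');cv2.imwrite('pics/s7.png',cv2.resize(I2[230:420,240:430],None,fx=4,fy=3,interpolation=cv2.INTER_CUBIC))
E
```

```text
t 13.175 phi 65.0 r 109.1 yaw -24.8 F [ 0.2  0.1 -0.1] w 28.6 z 73.4
[ 6.7 -3.5] -0.074
[13.3 -7.4] -0.144
[ 19.5 -11.8] -0.214
[ 25.4 -16.6] -0.283
[ 31.  -21.8] -0.353
[ 36.2 -27.3] -0.423
[ 41.  -33.3] -0.493
[ 45.3 -39.5] -0.563
[ 49.2 -46. ] -0.632
```

View pics/s7.png

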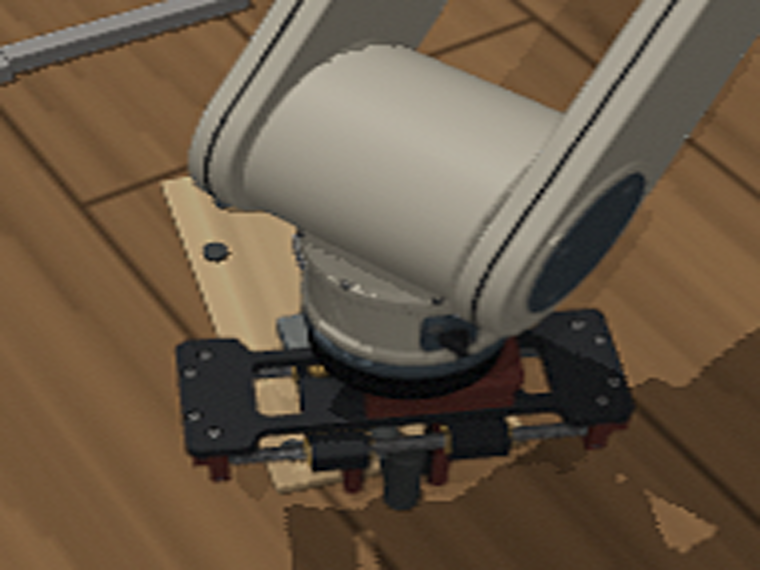

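The post is still between the fingers, so I'll continue along the arc.

>>> {"api": "move_arm", "payload": {"rows": [[6.7, -3.5, 0, -0.074, 0.35], [13.3, -7.4, 0, -0.144, 0.35], [19.5, -11.8, 0, -0.214, 0.35], [25.4, -16.6, 0, -0.283, 0.35], [25.4, -16.6, 0, -0.283, 0.35]]}}

```text
t: 13.85
ee_pos: [578.8, 208.6, 73.3]
orientation: [1.716, 0.783, -1.707]
ft_force: [-0.2, 0.8, -0.2]
width: 28.4
```

```bash
python3 arc.py 2 8; python3 - <<'E'
from h import *
cv2.imwrite('pics/w8.png',get_image('wrist'))
E
```

```text
t 13.85 phi 49.1 r 108.6 yaw -40.8 F [-0.2  0.8 -0.2] w 28.4 z 73.3
[ 3.1 -2.3] -0.036
[ 5.8 -4.9] -0.071
[ 8.5 -7.6] -0.106
[ 11.  -10.5] -0.141
[ 13.5 -13.4] -0.176
[ 15.8 -16.4] -0.211
[ 18.1 -19.4] -0.246
[ 20.2 -22.6] -0.281
```

View pics/w8.png

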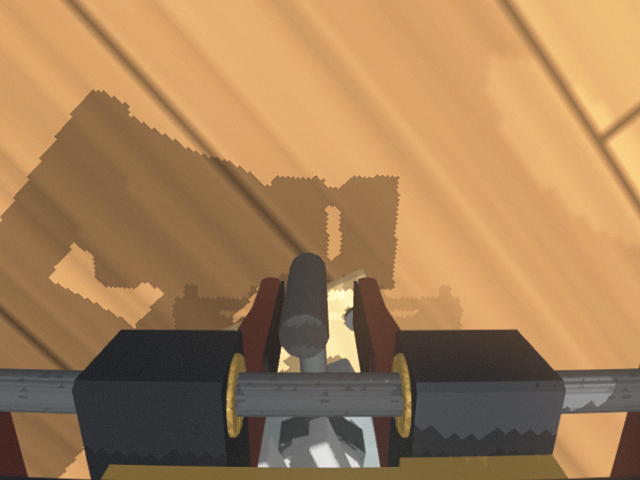

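The left finger is pushing the post. I'll take smaller steps until the nut tightens.

>>> {"api": "move_arm", "payload": {"rows": [[3.1, -2.3, 0, -0.036, 0.35], [5.8, -4.9, 0, -0.071, 0.35], [8.5, -7.6, 0, -0.106, 0.35], [11, -10.5, 0, -0.141, 0.35], [11, -10.5, 0, -0.141, 0.35]]}}

```text
t: 14.52
ee_pos: [590.2, 197.7, 73.3]
orientation: [1.809, 0.676, -1.799]
ft_force: [-1.0, -0.6, -0.3]
width: 28.6
```

```bash
python3 arc.py 1.5 8
```

```text
t 14.525 phi 40.8 r 109.0 yaw -48.9 F [-1.  -0.6 -0.3] w 28.6 z 73.3
[ 1.8 -2.2] -0.031
[ 3.6 -4.4] -0.057
[ 5.3 -6.7] -0.084
[ 7. -9.] -0.11
[  8.6 -11.4] -0.136
[ 10.1 -13.8] -0.162
[ 11.6 -16.2] -0.188
[ 13.  -18.7] -0.215
```

>>> {"api": "move_arm", "payload": {"rows": [[1.8, -2.2, 0, -0.03, 0.35], [3.6, -4.4, 0, -0.057, 0.35], [5.3, -6.7, 0, -0.084, 0.35], [7, -9, 0, -0.11, 0.35]]}}

```text
t: 15.02
ee_pos: [597.2, 188.6, 73.3]
orientation: [1.88, 0.585, -1.87]
ft_force: [-2.8, 2.2, 1.5]
width: 28.9
```

```bash
python3 arc.py 1 6
```

```text
t 15.025 phi 34.8 r 109.0 yaw -55.3 F [-2.8  2.2  1.5] w 28.9 z 73.3
[ 1.1 -1.6] -0.017
[ 2.1 -3.1] -0.034
[ 3.1 -4.8] -0.052
[ 4.1 -6.4] -0.069
[ 5.1 -8. ] -0.086
[ 6.  -9.7] -0.104
```

>>> {"api": "move_arm", "payload": {"rows": [[1.1, -1.6, 0, -0.017, 0.35], [2.1, -3.1, 0, -0.034, 0.35], [2.1, -3.1, 0, -0.034, 0.35]]}}

```text
t: 15.4
ee_pos: [599.6, 185.3, 73.3]
orientation: [1.902, 0.556, -1.891]
ft_force: [-2.0, 0.8, 0.3]
width: 28.6
```

>>> {"api": "move_arm", "payload": {"rows": [[1.1, -1.7, 0, -0.017, 0.35], [2, -3.3, 0, -0.034, 0.35], [2, -3.3, 0, -0.034, 0.35]]}}

```text
t: 15.78
ee_pos: [600.5, 183.4, 73.3]
orientation: [1.923, 0.528, -1.915]
ft_force: [-6.6, 9.2, 1.5]
width: 28.5
```

```bash
python3 arc.py 1 6;python3 - <<'E'
from h import *
cv2.imwrite('pics/w9.png',get_image('wrist'))
I2=get_image('top');cv2.imwrite('pics/t9.png',cv2.resize(I2[125:245,100:330],None,fx=3,fy=3,interpolation=cv2.INTER_CUBIC))
E
```

```text
t 15.775 phi 31.5 r 108.8 yaw -59.3 F [-6.6  9.2  1.5] w 28.5 z 73.3
[ 1.1 -1.5] -0.004
[ 2.1 -3.2] -0.021
[ 3.  -4.8] -0.039
[ 3.9 -6.5] -0.056
[ 4.8 -8.2] -0.074
[ 5.6 -9.9] -0.091
```

View pics/w9.png

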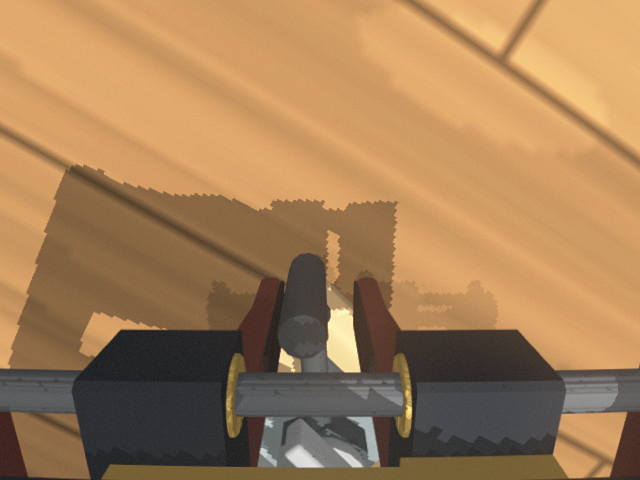

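View pics/t9.png

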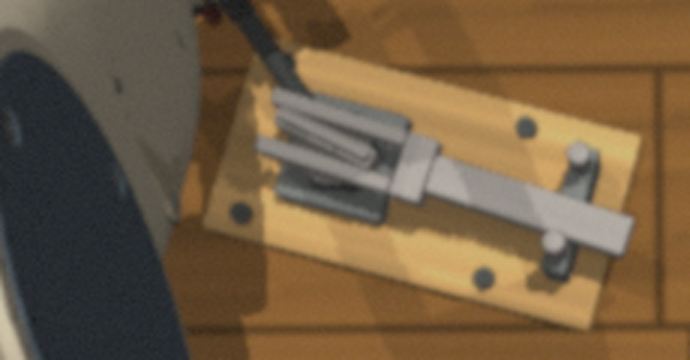

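The force has jumped to 11 N at a post angle of about 34°, which is where the stop should be with the screw's play taken up. I'll push a little further to confirm.

>>> {"api": "move_arm", "payload": {"rows": [[1.1, -1.8, 0, -0.01, 0.35], [1.1, -1.8, 0, -0.01, 0.35], [1.1, -1.8, 0, -0.01, 0.35]]}}

```text
t: 16.25
ee_pos: [600.3, 183.3, 73.2]
orientation: [1.929, 0.522, -1.924]
ft_force: [-7.8, 9.7, 2.5]
width: 28.5
```

>>> {"api": "move_arm", "payload": {"rows": [[1.2, -2, 0, 0, 0.35], [2.4, -4, 0, 0, 0.35], [2.4, -4, 0, 0, 0.35], [2.4, -4, 0, 0, 0.35]]}}

```text
t: 16.75
ee_pos: [600.8, 182.6, 73.1]
orientation: [1.929, 0.526, -1.929]
ft_force: [-10.5, 18.5, 3.7]
width: 28.9
```

```bash
python3 arc.py -1 6
```

```text
t 16.75 phi 31.1 r 108.7 yaw -59.9 F [-10.5  18.5   3.7] w 28.9 z 73.1
[-0.7  1.8] 0.035
[-1.7  3.4] 0.053
[-2.8  5. ] 0.07
[-3.9  6.5] 0.088
[-5.   8.1] 0.105
[-6.1  9.6] 0.122
```

The nut is at the hard stop: 21 N with under 1 mm of motion. I'll back off without touching the other side, open slightly and lift.

>>> {"api": "move_arm", "payload": {"rows": [[-1.5, 2.5, 0, 0, 0.35], [-2, 3.5, 0, 0, 0.3], [-2, 3.5, 0, 0, 0.3], [-2, 3.5, 15, 0, 0.3], [-2, 3.5, 50, 0, 0.3], [-2, 3.5, 100, 0, 0.3], [-2, 3.5, 150, 0, 0.3], [-2, 3.5, 150, 0, 0.3]]}}

```text
t: 17.75
ee_pos: [601.8, 186.6, 229.1]
orientation: [1.939, 0.525, -1.919]
ft_force: [0.4, -0.1, -0.8]
width: 30.5
```

>>> {"api": "move_arm", "payload": {"rows": [[-20, -45, 0, 0, 0.3], [-40, -90, 10, 0, 0.3], [-60, -135, 20, 0, 0.3], [-80, -180, 30, 0, 0.3], [-100, -225, 40, 0, 0.3], [-110, -260, 50, 0, 0.3], [-110, -260, 50, 0, 0.3]]}}

```text
t: 18.62
ee_pos: [491.3, -75.4, 279.6]
orientation: [1.942, 0.521, -1.92]
ft_force: [0.2, 0.5, -0.2]
width: 30.6
```

```bash
python3 - <<'E'
from h import *
o=ctrl.get_obs();print(o['t'],o['ee_pos'],o['ft_force'])
I2=get_image('top');cv2.imwrite('pics/t10.png',cv2.resize(I2[105:245,130:330],None,fx=4,fy=4,interpolation=cv2.INTER_CUBIC))
I2=get_image('scene');cv2.imwrite('pics/s10.png',cv2.resize(I2[230:420,240:430],None,fx=4,fy=3,interpolation=cv2.INTER_CUBIC))
E
```

```text
18.625 [491.28211579 -75.42329114 279.57028012] [ 0.24646177  0.53433989 -0.17995198]
```

View pics/t10.png

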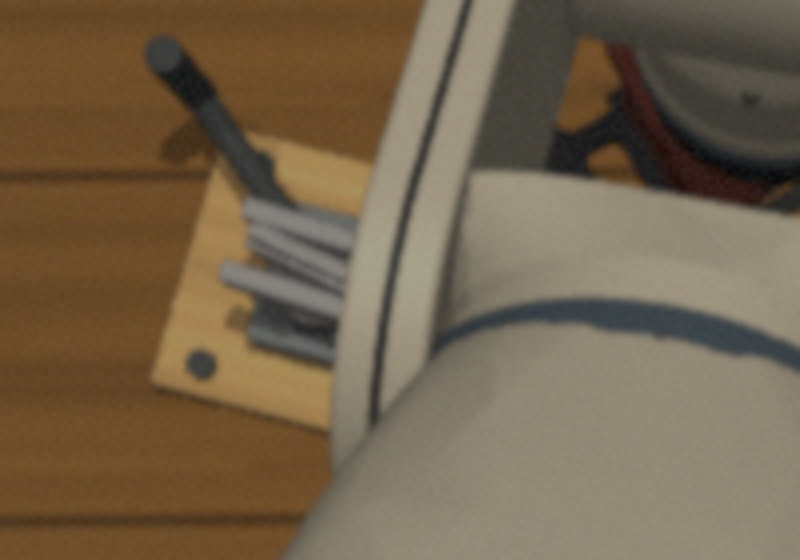

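View pics/s10.png

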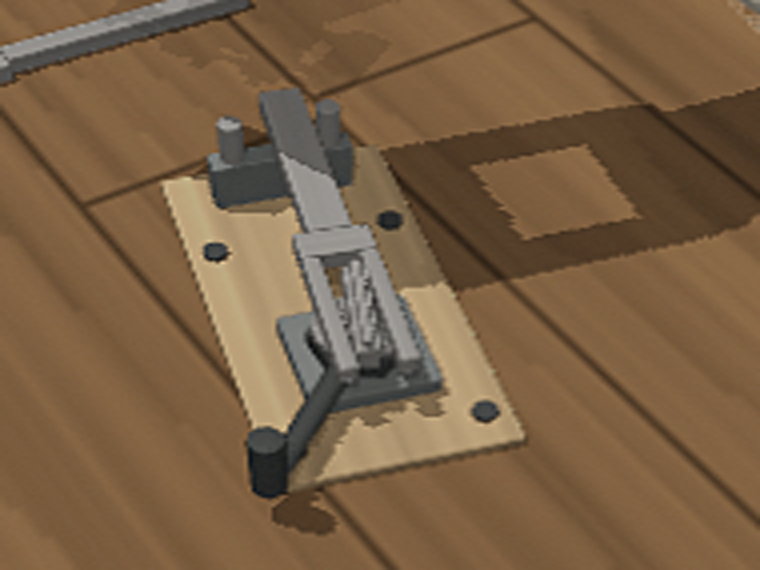

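```bash
python3 - <<'E'
from h import *
T=cam('top');S=cam('scene')
s=lambda x,y:(240+x/4,230+y/3)
c=np.array([507.7,126.5])
for P in (onz(T,[(130+165/4,105+53/4)],106)[0],onz(S,[s(268,440)],106)[0]):
    v=P[:2]-c;print(P.round(1),np.linalg.norm(v).round(1),'post bracket deg',np.degrees(np.arctan2(v[1],v[0])).round(1)+15.6)
q=onz(S,[s(353,262),s(372,345)],96);e=q[1]-q[0];print('head turn',74.4-np.degrees(np.arctan2(e[1],e[0])))
E
```

```text
[597.6 186.3 106. ] 108.0 post bracket deg 49.2
[598.  191.5 106. ] 111.2 post bracket deg 51.4
head turn 8.36699324773707
```

```bash
python3 - <<'E'
from h import *
print(ctrl.close_job())
E
```

```text
the job is handed in; nothing more can be done
None
```

The locknut is tight against its hard stop, and the wide fork spanner is still in place. I handed the job in at about 18.7 s; no verdict was reported.

- **Spanner:** I laid it over the screw head with its handle between the two pins and released it. It touched the collar at the expected height, and the last pictures show it still there.
- **Locknut:** I swung the lever post clockwise with the half-open fingers. At the hard stop the force rose to about 21 N with under 1 mm of motion. I then backed off and lifted clear.
- **Final angles:** The post stands at about 49–51° from the bracket's x axis. The head turned about 8°, within the spanner's play of about 11°. Subtracting the head's turn puts the nut at about 58–60° against the expected 61°, which agrees to the accuracy of the pictures.
- **One mismatch:** At the start the post measured about 121° from the bracket's x axis, not the stated 130°. I used the measured position.

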